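# Clamp a kitchen knife in the fixed-angle sharpener

### The arm

A 6-joint arm with a two-finger parallel gripper is mounted at the origin on the work surface. World frame = base frame: x ahead of the robot, y to its left, z up, the work surface at z = 0. Lengths are in m, angles in rad, forces in N, time in s.
With the tool pointing down it reaches from about 0.275 to 0.825 m from the base axis. Payload 4.9 kg.
Tool frame: the origin (TCP) lies midway between the tips of the shut fingers; the grasp point (between the pads) lies 19 mm behind it (grip_point_offset is the distance from the TCP to the grasp point, in m); z points along the fingers, y is the line along which they close (so a half turn about z gives the same grasp; the last joint's range is limited). The gripper opens to 85 mm and grips with 20 to 120 N. Pads are 22 mm wide; open, the fingers measure 114 mm over their backs; the gripper's body (76 mm by 85 mm) begins 54 mm behind the grasp point. The pads swing forward as they close: fully open they stand 13 mm farther back than shut.
Start: joints at [-1.464, 0.326, -0.193, 1.052, 0, 1.437], TCP at [0.131, -0.534, 0.208] pointing down, gripper open.
Joint ranges: [-2.65, 2.65], [-0.97, 1.79], [-1.3, 1.35], [-1.93, 2.1], [-1.47, 1.37], [-3.14, 3.14]. Speed limits (rad/s): [2.57, 2.57, 3.14, 3.14, 3.14, 3.14].

### API

Orientations are given as a rotation vector (axis times angle).
In Python, from cell import * gives the robot as it stands. Calls block until the motion is done:
- movep(position, orientation): joint-space move of the TCP to a pose.
- move_l(position, velocity=0.15, rot=None, until_force=None): straight line of the TCP; rot=None keeps the orientation; velocity is the mean speed in m/s. With until_force (N) it stops when the force on the tool has changed by that much, and returns True; else False.
- set_joints(angles): joint-space move.
- let_go() and grab(newtons=None): open the fingers fully, or close them until they stop; newtons is the grip in N (None keeps the last).
- sleep(seconds).
- ik(position, orientation): joint angles nearest the present ones, or None.
- get_state(): the state.
- grab_frame(name): name is "side" or "top" or "wrist"; returns a dict with "img" (420x560x3 uint8, red, green, blue), "fx", "fy", "cx", "cy" (pixels), "k1" (the pictures are not rectified: a ray, as slopes to the right and down, at radius r is drawn at 1 + k1 r^2 times it, then the intrinsics apply), "cam_to_world" (4x4, takes a point from camera to world coordinates); the wrist camera has in their place "T_tool_cam" (4x4, takes a point from camera to tool coordinates, whose origin is the TCP and whose axes are the flange's). Camera axes: x right, y down, z forward; pixel columns grow to the right and rows downward; lengths in m; the calibration is good to about 2 mm. A picture is of the moment at which its call begins: read the wrist's pose just before it. There is no depth.
A pose or a line that the arm cannot do raises MotionError and nothing moves.
- sign_off(): hands the job in; it is judged then, once.
Trained networks look in the newest picture that a camera, given by its name, has taken for a name from the list of things; names that differ only in an ending like _2 or _b are one class to them, and where a whole thing is asked for, a point or a joint stands for the part that bears it (a point fixed in the world has none). Each returns a list of dicts, best first, with "score" (0 to 1); they miss things now and then, are a little off and sometimes report something else, mostly with a low value. They report only what shows in the picture. A call takes as long as a camera call.
- spot_in(camera, name): "centre" ([column, row] in pixels, amid what is visible of it).
- silhouettes(camera, name): "mask" (420x560 bool, what is visible of it) and "centre" ([column, row] in pixels, amid what is visible of it).
- tip_of(camera, name): "centre" ([column, row] in pixels: a listed point, or the origin of a listed thing).
The state is a dict: "clock": time; "q": joint angles; "joint_velocities": joint speeds; "tau": joint torques, N m; "position": TCP position; "eef_rot": TCP orientation; "contact_force": force on the tool from outside, world axes, zero at the start; "wrist_torque": the same for the moment, N m; "finger_gap": opening from 0.0 (shut) to 1.0 (fully open); "grasp_force": force on a finger pad.
Only numpy, scipy, OpenCV 4.12 (cv2) and the standard library are available. Lean on these libraries where they do the work, as an engineer would, in place of code of your own. Each camera call takes 0.05 s, during which the arm holds its last target. There are 200 camera calls.

### The job

Get the knife on the sloping sharpener ready for honing: first take the headed pin that stands in the stone caddy and push it home through the hole in the blade rest, until its head sits down on the rest. With the cam lever still open, screw the clamp's wing nut down (clockwise) to this knife's setting, which is the next position where its two wings lie square across the strap; then swing the cam lever all the way over, down the slope to its stop, so that the strap grips the blade with the right force. Leave the knife lying against the rest, and do not push the oil bottle, pepper mill or mug about.

Things in the scene. Friction and masses are not known exactly. Their poses are not given: they have to be found in the camera images.
- sharpener: fixed-angle knife sharpener fixed on the worktop: grey base 235 x 130 mm, aluminium blade table sloping 32 degrees, rising away from its front, guide column 12 mm thick and 279 mm high 140 mm behind the clamp. Origin on the worktop straight below point stud_foot; x points horizontally to where the slope rises, y towards the knife handle, z up
- stud_foot (a point): foot of the clamp stud, on the sloping table's surface, 105 mm above the worktop. Its axes are the table axes: v (x) up the slope, u (y) along the blade, n (z) square out of the table, 32 degrees off vertical. Table: v -75 to 65, u -90 to 72 mm, 10 mm thick. Pin hole and wing nut point along n: tilt the tool 32 degrees for them
- rest_hole (a point): mouth of the pin hole, at the top of the blade rest: v 24, u -58, n 8 mm. A 10 mm hole straight through rest and table (18 mm in all), open below. Its z axis is the hole's axis pointing out (n), x is v, y is u. The blade rest is a dark steel bar on the table, 8 mm high, v 13 to 35, u -71 to 75 mm
- caddy: wooden stone caddy fixed on the worktop, 75 (x) x 230 (y) mm and 42 mm high, origin under its centre; three sharpening stones stand in it lengthwise (y -106 to 46 mm, up to 82 mm high); the pin stands in a 10 mm hole at y = 88 mm
- pin: loose steel retaining pin, 24 to 42 g: shank 8 mm in diameter, 38 mm long, with a tapered tip; round grip head 19 mm in diameter, 27 mm high. Origin on the axis at the underside of the head; z points from shank to head. It starts upright in the caddy, the underside of the head on the caddy's top, 42 mm above the worktop
- nut_grip (a point): point on the wing nut's axis where to grip, n = 50 mm at the right setting (up to 2 mm higher before); turns with the nut. The wings are one flat 8 mm thick and 50 mm across the tips, n 33 to 56 mm, clear above the strap and the nut's 23 mm foot (n up to 31). The wings lie along this point's y axis; its z is n
- wing_nut (a joint): turn of the wing nut, rad, 0 to 5.2; grows as it is screwed down, clockwise seen from above. At 3.14 the wings lie square across the strap (along u): this knife's setting, where the lever starts to bite half-way and locks with about 65 N. Found slack, 0.84 to 2.24 rad short of it. Stiff (0.18 N m), stays where left; each rad lowers the strap's nose 0.8 mm
- lever_grip (a point): point in the cam lever's black handle, 50 mm from its pivot; moves with the lever. The handle is a bar 12 mm wide (along u), 9 mm thick, ending 76 mm from the pivot. The pivot runs along u through v -55, n 17 mm (and rises up to 4 mm as the clamp closes)
- cam_lever (a joint): swing of the cam lever, rad. 0: open, handle square out of the table (3 degrees towards the nut). Grows to 1.55: closed at its stop, handle lying down the slope (towards -v) past the table's front edge, its end 4 degrees off the slope outwards. Starts at 0 to 0.25, stays where left; closing takes 5 to 10 N at the grip point
- strap: the clamp's steel strap, 24 mm wide, over the table at u = 0 from v -66 to 63 mm, its top at n = 22 mm; nut and stud in the middle, lever at the lower end, at v 55 mm a nose with a rubber pad that comes down on the flat of the blade. Origin at the stud's foot
- knife: loose santoku knife, 190 g, blade 183 x 45 x 3 mm lying flat on the sloping table, spine against the blade rest, edge up the slope, black handle beyond the table at the sharpener's +y side. Origin on the underside of the blade at the spine, near the strap
- oil: small round bottle of honing oil, 36 mm in diameter, 105 mm high; bystander, origin under its centre
- mill: dark wooden pepper mill, 48 mm in diameter, 107 mm high; bystander, origin under its centre
- mug: white mug, 82 mm in diameter, 95 mm high; bystander, origin under its centre

How it is judged:
On the way, in this order (a step that is already met when the one before it is completed fails the run):
1. the pin is home: its head sits on the blade rest (z of pin in the frame of rest_hole between -0.003 and 0.0025 m and angle between the z axis of pin and the z axis of rest_hole, either way round below 0.13 rad and x of pin in the frame of rest_hole between -0.003 and 0.003 m and y of pin in the frame of rest_hole between -0.003 and 0.003 m), for 0.2 s.
2. with the cam lever open, the wing nut is set: its wings square across the strap (value of joint wing_nut between 2.79 and 3.49 rad and value of joint cam_lever below 0.5 rad), for 0.2 s.
3. the cam lever is closed to its stop (value of joint cam_lever above 1.46 rad), for 0.2 s.
At the end, for the whole second after the job is handed in: Pin home in the rest (head within 2.5 mm of it, on the axis within 3 mm and 7 degrees), wing nut within 0.35 rad of square across the strap, cam lever within 0.09 rad of its closed stop, strap pressing the blade with 45 to 85 N; pin and knife at rest (all of step 1 and value of joint wing_nut between 2.79 and 3.49 rad and value of joint cam_lever above 1.46 rad and contact force between strap and knife between 45 and 85 N and linear speed of each of pin, knife below 0.02 m/s); the robot touches nothing.
It fails at once if the knife is shifted by more than 12 mm (distance of knife from where it was at the start of the episode above 0.012 m).
It fails at once if the oil bottle, pepper mill or mug is pushed by more than 25 mm (distance of any of oil, mill, mug from where it was at the start of the episode above 0.025 m).
It also fails if it takes over 72 s, if anything falls off the work surface, if the arm or the gripper's body presses on something with over 40 N, if the wrist force passes 120 N, or if a joint passes its speed limit or range.

## Working session

There is one attempt and no reset: what is moved stays moved. The work goes in short steps, each a Python script; the robot and the scene stay as the last script left them, time stands still between calls to the robot, and variables do not carry over. Pictures are saved under pics/ and viewed, at most 12 in all, crops included, and the job is handed in when it is done.

```bash
mkdir -p pics; ls; cat > h.py <<'E'
from cell import *
import numpy as np, cv2
from scipy.spatial.transform import Rotation as R
from scipy.optimize import least_squares
def K(f): return np.array([[f["fx"],0,f["cx"]],[0,f["fy"],f["cy"]],[0,0,1.]])
def C2W(f,st=None):
    if "cam_to_world" in f: return np.array(f["cam_to_world"])
    T=np.eye(4);T[:3,:3]=R.from_rotvec(st["eef_rot"]).as_matrix();T[:3,3]=st["position"]
    return T@np.array(f["T_tool_cam"])
def ray(f,px,T):
    p=cv2.undistortPoints(np.array([[px]],float),K(f),np.array([f["k1"],0,0,0.]),)[0,0]
    d=T[:3,:3]@np.array([p[0],p[1],1]);return T[:3,3],d/np.linalg.norm(d)
def onz(f,px,z,T):
    o,d=ray(f,px,T);return o+d*(z-o[2])/d[2]
def proj(f,X,T):
    X=np.atleast_2d(X);c=(X-T[:3,3])@T[:3,:3];s=c[:,:2]/c[:,2:]
    s=s*(1+f["k1"]*(s**2).sum(1,keepdims=True));return s*[f["fx"],f["fy"]]+[f["cx"],f["cy"]]
def tri(rays):
    A=0;b=0
    for o,d in rays:
        M=np.eye(3)-np.outer(d,d);A=A+M;b=b+M@o
    return np.linalg.solve(A,b)
def shot(cam,fn=None):
    st=get_state();f=grab_frame(cam);T=C2W(f,st)
    if fn: cv2.imwrite(fn,f["img"][:,:,::-1])
    return f,T
E
python3 - <<'E'
from h import *
F={c:shot(c,f"pics/{c}0.png") for c in("side","top")}
for n in ["stud_foot","rest_hole","nut_grip","lever_grip","caddy","pin","sharpener","knife","oil","mill","mug","strap"]:
    r=[];out=[]
    for c,(f,T) in F.items():
        l=tip_of(c,n)
        if l: r.append(ray(f,l[0]["centre"],T)); out.append((c,np.round(l[0]["centre"]),round(l[0]["score"],2)))
    print(n,out, np.round(tri(r),4) if len(r)>1 else [np.round(onz(*[F[out[0][0]][0],l0,0,F[out[0][0]][1]]),3) for l0 in [out[0][1]]] if out else None)
for c,(f,T) in F.items(): print(c,np.round(T,3).tolist())
cv2.imwrite("pics/both.png",cv2.resize(np.hstack([F[c][0]["img"][:,:,::-1] for c in F]),(800,300)))
print(get_state()["clock"])
E
```

```text
pics
stud_foot [('side', array([281., 183.]), 0.62), ('top', array([248., 197.]), 0.71)] [0.586  0.0915 0.1091]
rest_hole [('side', array([305., 189.]), 0.86), ('top', array([269., 180.]), 0.97)] [0.6216 0.0422 0.1195]
nut_grip [('side', array([283., 183.]), 0.74), ('top', array([247., 204.]), 0.63)] [0.5783 0.0892 0.1121]
lever_grip [('side', array([251., 193.]), 0.57), ('top', array([254., 232.]), 0.47)] [0.5056 0.0728 0.131 ]
caddy [('side', array([312., 369.]), 0.83), ('top', array([387., 245.]), 0.83)] [ 0.4747 -0.2614  0.0076]
pin [('side', array([294., 316.]), 0.62)] [array([ 0.494, -0.152,  0.   ])]
sharpener [('side', array([283., 217.]), 0.91), ('top', array([252., 204.]), 0.74)] [0.5845 0.0855 0.0027]
knife [('side', array([290., 168.]), 0.78), ('top', array([243., 184.]), 0.79)] [0.6123 0.101  0.1344]
oil [('side', array([401., 352.]), 0.88), ('top', array([400., 183.]), 0.53)] [ 0.6396 -0.3031 -0.0058]
mill [('side', array([386., 306.]), 0.97), ('top', array([370., 174.]), 0.58)] [ 0.6609 -0.2192  0.0106]
mug [('side', array([191., 174.]), 0.63), ('top', array([156., 256.]), 0.85)] [ 0.4419  0.3346 -0.0044]
strap [('side', array([282., 184.]), 0.76), ('top', array([249., 197.]), 0.82)] [0.5866 0.087  0.109 ]
side [[0.896, -0.332, 0.295, 0.305], [-0.444, -0.66, 0.606, -0.489], [-0.007, -0.674, -0.739, 0.729], [0.0, 0.0, 0.0, 1.0]]
top [[0.01, -0.997, 0.078, 0.474], [-1.0, -0.011, -0.013, 0.022], [0.014, -0.078, -0.997, 1.098], [0.0, 0.0, 0.0, 1.0]]
1.3
```

View pics/side0.png

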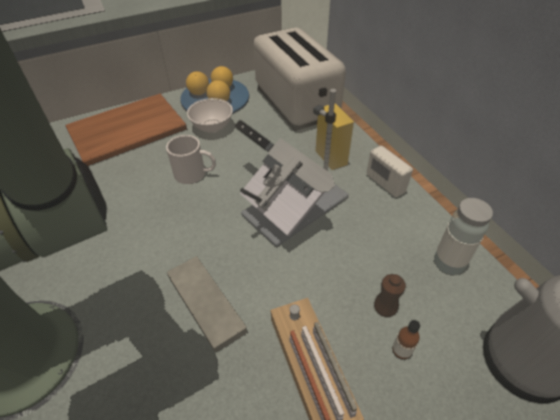

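View pics/top0.png

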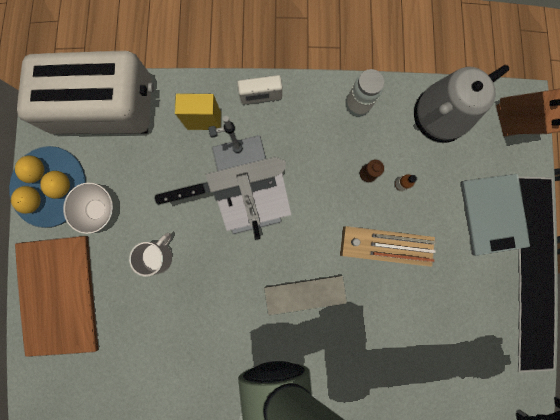

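```bash
cat >> h.py <<'E'
def down(yaw): # tool z down, tool y along yaw
    y=np.array([np.cos(yaw),np.sin(yaw),0]);z=np.array([0,0,-1.]);return R.from_matrix(np.c_[np.cross(y,z),y,z]).as_rotvec()
E
python3 - <<'E'
from h import *
import pickle
st=get_state();print(R.from_rotvec(st["eef_rot"]).as_matrix().round(2).tolist());f=grab_frame("wrist");print(np.round(f["T_tool_cam"],3).tolist(),f["fx"],f["k1"])
y0=R.from_rotvec(st["eef_rot"]).as_matrix()[:,1]; yaw=np.arctan2(y0[1],y0[0])
# choose yaw options
for w in (0,np.pi/2,np.pi,-np.pi/2): 
    q=ik([0.42,-0.2,0.25],down(w)); print(w,None if q is None else np.round(q,2))
E
```

```text
[[0.97, 0.24, 0.0], [0.24, -0.97, -0.0], [0.0, 0.0, -1.0]]
[[-0.0, -0.963, -0.268, 0.068], [1.0, -0.001, 0.0, -0.001], [-0.0, -0.268, 0.963, -0.166], [0.0, 0.0, 0.0, 1.0]] 301.3183000267218 -0.057365735209274966
0 [-0.6   0.14 -0.33  1.1   0.    0.97]
1.5707963267948966 [-0.6   0.14 -0.33  1.1   0.   -0.6 ]
3.141592653589793 [-0.6   0.14 -0.33  1.1   0.   -2.17]
-1.5707963267948966 [-0.6   0.14 -0.33  1.1   0.    2.54]
```

```bash
cat >> h.py <<'E'
a32=np.deg2rad(32)
class S: # sharpener frame
    def __init__(s,x,y,w):
        s.o=np.array([x,y,0.105]);Rz=R.from_euler("z",w).as_matrix();s.Rz=Rz
        s.M=Rz@np.c_[[np.cos(a32),0,np.sin(a32)],[0,1,0],[-np.sin(a32),0,np.cos(a32)]]
    def p(s,v,u,n): return s.o+s.M@(np.array([v,u,n])/1000)
    def rot(s,ang): # tool z=-n, tool y at angle ang from v towards u
        y=s.M@[np.cos(ang),np.sin(ang),0];z=-s.M[:,2];return R.from_matrix(np.c_[np.cross(y,z),y,z]).as_rotvec()
E
python3 - <<'E'
from h import *
import pickle
D=[]
def see(cam,names,fn=None):
    f,T=shot(cam,fn)
    for n in names:
        for l in tip_of(cam,n)[:1]:
            D.append((cam,n,f,T,l["centre"],l["score"])); print(cam,n,np.round(l["centre"]),round(l["score"],2))
    return f,T
SN=["stud_foot","rest_hole","nut_grip","lever_grip","sharpener","strap","knife"]
CN=["caddy","pin"]
see("side",SN+CN);see("top",SN+CN)
movep([0.45,-0.17,0.25],down(np.pi/2))
see("wrist",CN,"pics/w1.png")
s=S(0.585,0.088,0.2)
for d in ((0,0,130),(-30,-50,110)):
    movep(s.p(*d),s.rot(np.pi/2)); see("wrist",SN,f"pics/w2_{-d[0]}.png")
pickle.dump(D,open("D.pkl","wb"))
print(get_state()["clock"])
a=cv2.imread("pics/w1.png");b=cv2.imread("pics/w2_0.png")
cv2.imwrite("pics/w12.png",cv2.resize(np.hstack([a,b]),(800,300)))
loc={"stud_foot":(0,0,0),"rest_hole":(24,-58,8),"strap":(0,0,0)}
def P(x,n):
    S_=S(*x[:3]); return S_.p(*loc[n]) if n in loc else np.array([x[0],x[1],0])
def res(x): return np.concatenate([(proj(f,P(x,n),T)[0]-c)*sc*(2 if cam=="wrist" else 1) for cam,n,f,T,c,sc in D if n in loc or n=="sharpener"])
r=least_squares(res,[.585,.088,.2],loss="soft_l1",f_scale=3);print(r.x.round(4),res(r.x).round(1))
for n in ("nut_grip","lever_grip","knife","pin","caddy"):
    p=tri([ray(f,c,T) for cam,m,f,T,c,sc in D if m==n]);s=S(*r.x);print(n,p.round(4),(s.M.T@(p-s.o)*1000).round(1))
E
```

```text
side stud_foot [281. 185.] 0.8
side rest_hole [305. 188.] 0.86
side nut_grip [271. 176.] 0.65
side lever_grip [250. 192.] 0.61
side sharpener [282. 216.] 0.96
side strap [282. 185.] 0.88
side knife [294. 313.] 0.72
side caddy [310. 370.] 0.96
side pin [295. 314.] 0.49
top stud_foot [249. 194.] 0.7
top rest_hole [268. 183.] 0.71
top nut_grip [251. 206.] 0.58
top lever_grip [256. 230.] 0.69
top sharpener [252. 202.] 0.65
top strap [248. 196.] 0.83
top knife [244. 182.] 0.77
top caddy [386. 248.] 0.79
top pin [353. 242.] 0.53
wrist caddy [217. 192.] 0.79
wrist pin [278. 204.] 0.67
wrist stud_foot [283. 192.] 0.77
wrist rest_hole [225. 219.] 0.56
wrist nut_grip [279. 211.] 0.6
wrist lever_grip [278. 136.] 0.89
wrist sharpener [279. 137.] 0.61
wrist strap [279. 195.] 0.9
wrist knife [289. 227.] 0.89
wrist stud_foot [332. 230.] 0.67
wrist rest_hole [272. 257.] 0.89
wrist nut_grip [344. 253.] 0.65
wrist lever_grip [347. 184.] 0.64
wrist sharpener [322. 166.] 0.61
wrist strap [335. 231.] 0.72
6.4
[0.5871 0.0915 0.1895] [-0.2 -0.8 -0.9  1.7 -0.7  0.1 -1.2 -0.6 -0.9  1.4  1.8  0.8 -0.7 -0.5
 -0.3  0.3 -3.   3.3 -1.6  0.3  1.8 -1.9  4.8 -0.8  0.   2.1  1.1  0.9
 -0.4 -4.1 -4.4  0.4]
nut_grip [0.5599 0.0828 0.15  ] [-0.2 -3.4 53.2]
lever_grip [0.506  0.0715 0.1298] [-57.6  -4.4  65.2]
knife [0.5981 0.037  0.0172] [-46.1 -55.6 -74.7]
pin [ 0.4842 -0.1695  0.0413] [-161.1 -236.9   25.6]
caddy [ 0.4707 -0.2587  0.0037] [-206.6 -322.     9.6]
```

View pics/w12.png

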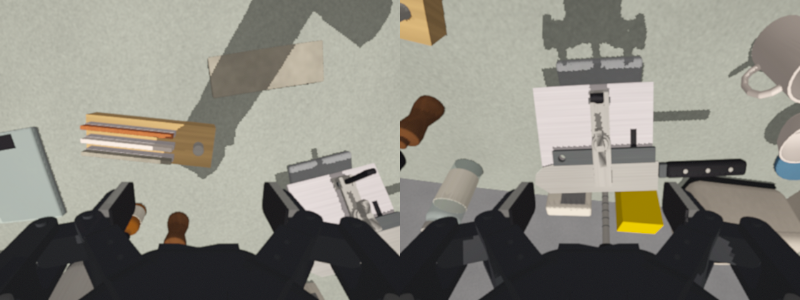

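```bash
python3 - <<'E'
from h import *
import pickle
D=pickle.load(open("D.pkl","rb"))
W=[(f,T) for cam,n,f,T,c,s in D if cam=="wrist" and n in("pin","stud_foot")]
s=S(.5871,.0915,.1895)
def crop(f,T,pts,c,h,fn,k=4):
    im=cv2.resize(f["img"][:,:,::-1].copy(),None,fx=k,fy=k,interpolation=cv2.INTER_CUBIC)
    for P in pts:
        q=(proj(f,P,T)+.5)*k-.5
        cv2.polylines(im,[np.round(q*16).astype(int)],True,(0,0,255),1,cv2.LINE_AA,4)
    c=np.array(c)*k;return im[int(c[1]-h):int(c[1]+h),int(c[0]-400):int(c[0]+400)]
th=np.linspace(0,2*np.pi,30)
f,T=W[1]
L=[np.array([s.p(*p) for p in q]) for q in ([(-75,-90,0),(65,-90,0),(65,72,0),(-75,72,0)],[(13,-71,8),(35,-71,8),(35,75,8),(13,75,8)],[(24+5*np.cos(t),-58+5*np.sin(t),8) for t in th],[(-66,-12,22),(63,-12,22),(63,12,22),(-66,12,22)])]
cv2.imwrite("pics/c2.png",crop(f,T,L,(279,180),300,""))
f,T=W[0];pin=np.array([.4842,-.1695])
hd=np.array([[pin[0]+.0095*np.cos(t),pin[1]+.0095*np.sin(t),.069] for t in th])
cv2.imwrite("pics/c1.png",crop(f,T,[hd],(210,195),160,""))
E
```

```text
(no output)
```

View pics/c2.png

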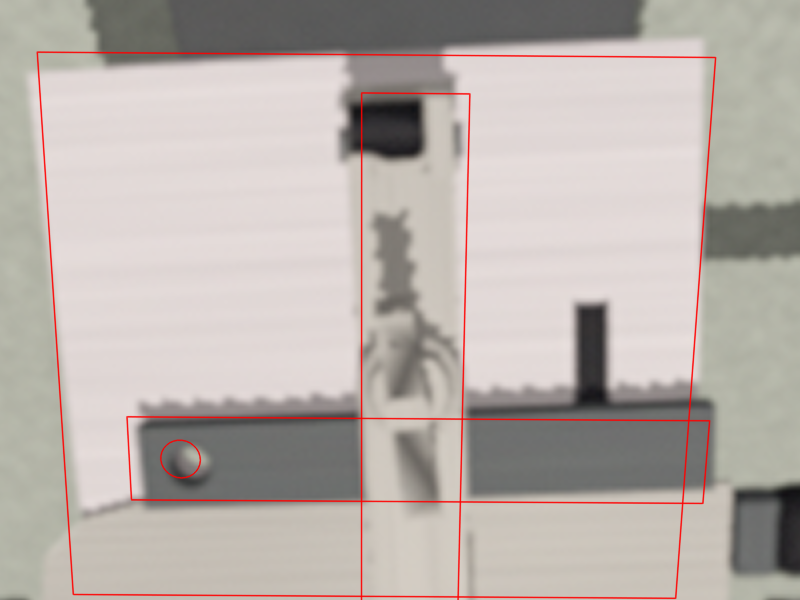

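View pics/c1.png

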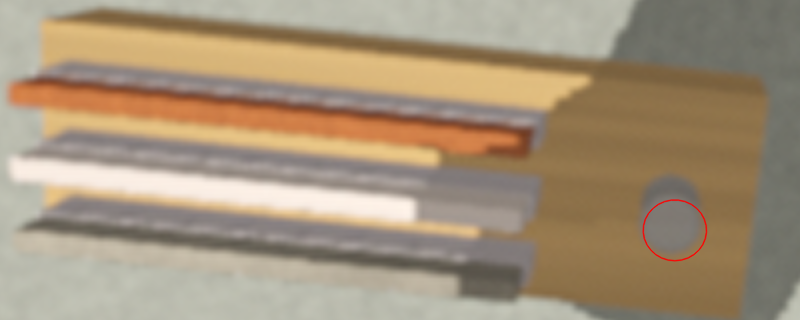

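```bash
cat > fit.py <<'E'
from h import *
import pickle
D=pickle.load(open("D.pkl","rb"))
W=[(f,T) for cam,n,f,T,c,s in D if cam=="wrist" and n in("pin","stud_foot")]
f,T=W[1]
px=lambda p,o:(np.array(p)+o+.5)/4-.5
o2=(716,420);o1=(440,620)
obs=[((-75,-90,0),(30,73)),((-75,72,0),(704,40)),((24,-58,8),(187,464)),((13,-71,8),(144,429)),((35,-71,8),(146,504)),((13,75,8),(713,406)),((35,75,8),(715,487))]
def res(x):
    s=S(*x[:3]); s.o[2]+=x[3] if len(x)>3 else 0
    return np.concatenate([proj(f,s.p(*a),T)[0]-px(b,o2) for a,b in obs])
for x0 in ([.587,.0915,.19],[.587,.0915,.19,0]):
    r=least_squares(res,x0,loss="soft_l1");print(r.x.round(4),res(r.x).round(1))
f1,T1=W[0]
print("pin",onz(f1,px((671,222),o1),.069,T1),[onz(f1,px(c,o1),.042,T1).round(4) for c in((45,22),(765,93),(742,315))])
E
python3 fit.py
```

```text
[0.5865 0.0923 0.2539] [-0.3 -0.3  0.2 -0.4  0.6  0.8 -2.3 -0.4 -0.6  1.3  1.2  0.   0.2  0.8]
[ 0.588   0.0926  0.2535 -0.0019] [ 0.5 -0.1 -0.3 -0.   1.   0.3 -1.8 -0.8 -0.1  0.8  0.6 -0.3 -0.4  0.2]
pin [ 0.48168528 -0.17049954  0.069     ] [array([ 0.4239, -0.3669,  0.042 ]), array([ 0.4474, -0.141 ,  0.042 ]), array([ 0.5214, -0.1472,  0.042 ])]
```

```bash
python3 - <<'E'
from h import *
rv=down(-0.095)
p=np.array([.4817,-.1706,0])
q=ik(p+[0,0,.13],rv);print(np.round(q,2))
movep(p+[0,0,.13],rv)
# closer look before descent
f,T=shot("wrist","pics/w3.png")
for l in tip_of("wrist","pin")[:1]: print(l, onz(f,l["centre"],.042,T))
move_l(p+[0,0,.048],0.1,until_force=8)
grab(40)
s=get_state();print(s["position"],s["finger_gap"],s["grasp_force"],s["contact_force"])
move_l(p+[0,0,.15],0.12)
s=get_state();print(s["finger_gap"],s["grasp_force"],s["contact_force"],s["clock"])
sh=S(.5868,.0924,.254)
for n in (80,13): print(ik(sh.p(24,-58,n),sh.rot(0)))
movep(sh.p(24,-58,65),sh.rot(0))
shot("wrist","pics/w4.png");shot("side","pics/s4.png")
s=get_state();print(s["position"],s["clock"])
a=cv2.imread("pics/w4.png");b=cv2.imread("pics/s4.png")[100:275,170:403]
cv2.imwrite("pics/m4.png",np.hstack([cv2.resize(a,(400,300)),cv2.resize(b,(400,300),interpolation=cv2.INTER_CUBIC)]))
E
```

```text
[-0.48  0.32 -0.41  0.84  0.    1.18]
{'centre': [280.0, 207.9], 'score': 0.94} [ 0.48325136 -0.17272638  0.042     ]
[ 0.48169054 -0.17059539  0.0479643 ] 0.0005044993182294253 0.0 [ 0.09742376 -0.48792685  0.23475976]
0.0027952315753497986 0.0 [-0.03422511 -0.09752308 -0.41268588] 10.6333
[-0.21051772  0.05940159 -0.78079897  0.22113059  0.23968786  1.16897073]
[-0.17429527  0.21097204 -0.78685292  0.05609009  0.22190306  1.20138656]
[0.58844365 0.03151361 0.17286251] 11.6
```

View pics/m4.png

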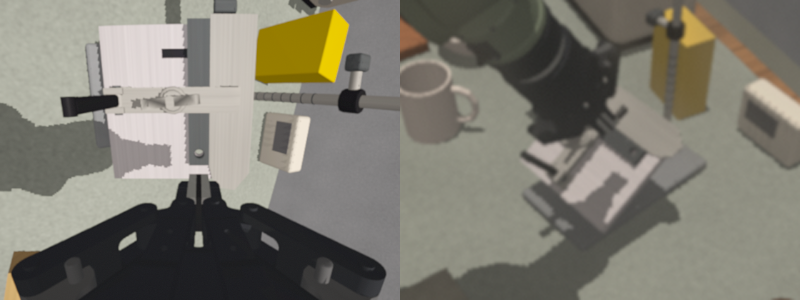

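```bash
python3 - <<'E'
from h import *
f,T=shot("wrist")
for n in ("rest_hole","stud_foot"):
  for l in tip_of("wrist",n)[:1]: print(n,l,onz(f,l["centre"],.1245,T))
sh=S(.5868,.0924,.254);print(sh.p(24,-58,8),sh.o)
let_go();print(get_state()["finger_gap"],get_state()["clock"])
rv=down(-0.095)
movep([.4817,-.1706,.15],rv)
f,T=shot("wrist","pics/w5.png")
for l in tip_of("wrist","pin")[:2]: print(l, onz(f,l["centre"],.042,T))
m=silhouettes("wrist","pin")[:1]
for l in m: print(l["centre"],l["mask"].sum(),onz(f,l["centre"],.056,T))
print(get_state()["clock"])
cv2.imwrite("pics/m5.png",np.hstack([cv2.resize(cv2.imread("pics/"+x),(400,300)) for x in("w3.png","w5.png")]))
E
```

```text
rest_hole {'centre': [277.4, 213.3], 'score': 0.65} [0.61687212 0.04080522 0.1245    ]
stud_foot {'centre': [244.8, 133.9], 'score': 0.91} [0.57674595 0.09256496 0.1245    ]
[0.61697089 0.04030996 0.12450245] [0.5868 0.0924 0.105 ]
0.9954837026812062 12.5333
{'centre': [280.0, 201.4], 'score': 0.82} [ 0.48371845 -0.17171402  0.042     ]
[279.8, 209.1] 485 [ 0.48310254 -0.17520728  0.056     ]
13.55
```

View pics/m5.png

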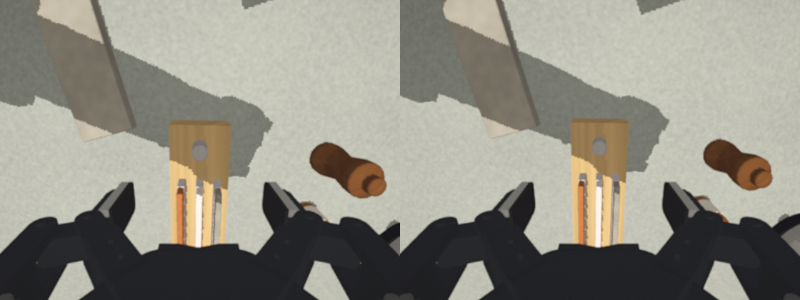

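```bash
python3 - <<'E'
from h import *
rv=down(-0.095)
p=np.array([.4825,-.1712,.043])
print(move_l(p,0.15,until_force=8))
A=[];
def two():
    f,T=shot("wrist");g,Tg=shot("side")
    c=np.round(proj(g,[.4825,-.1712,.06],Tg)[0]).astype(int)
    A.append(np.hstack([cv2.resize(f["img"],(400,300)),cv2.resize(g["img"][c[1]-30:c[1]+30,c[0]-40:c[0]+40],(400,300),interpolation=cv2.INTER_CUBIC)]))
two();grab(30);s=get_state();print(s["position"],s["finger_gap"],s["grasp_force"],s["contact_force"],s["clock"]);two()
cv2.imwrite("pics/m6.png",np.vstack(A)[:,:,::-1])
E
```

```text
False
[ 0.48262352 -0.17126962  0.04317486] 0.18704820713040443 29.225335121154785 [-1.448113   -0.39688391  3.23303953] 15.175
```

View pics/m6.png

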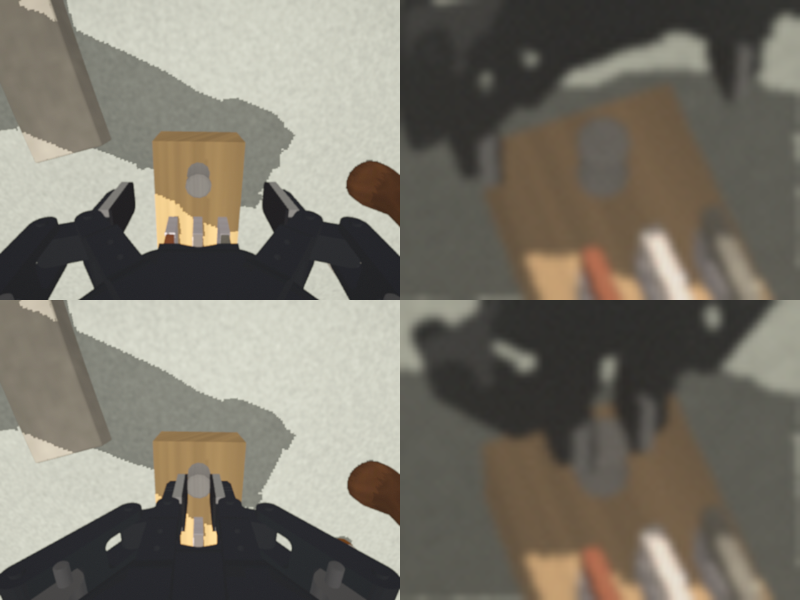

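```bash
python3 - <<'E'
from h import *
let_go()
for z in (.039,.0355):
    move_l([.4825,-.1712,z],0.1,until_force=10)
    grab(40);s=get_state();print(s["position"],s["finger_gap"],s["grasp_force"],s["contact_force"],s["clock"])
    if s["finger_gap"]>.205 or z<.036: break
    let_go()
E
```

```text
[ 0.4826422  -0.17127658  0.03918948] 0.18928822435644108 38.9836049079895 [-0.35784454 -0.1833885   2.37481331] 16.85
[ 0.48264037 -0.17126872  0.03568315] 0.19756435132303166 38.983814120292664 [0.0042155  0.01302986 1.06229804] 18.4167
```

```bash
python3 - <<'E'
from h import *
move_l([.4825,-.1712,.13],0.15)
s=get_state();print(s["finger_gap"],s["grasp_force"],s["contact_force"])
sh=S(.5868,.0924,.254)
movep(sh.p(24,-58,60),sh.rot(0))
f,T=shot("wrist","pics/w7.png")
for n in ("pin","rest_hole"):
  for l in tip_of("wrist",n)[:1]: 
    o,d=ray(f,l["centre"],T)
    if n=="pin": n0=60+6.3
    else: n0=8
    P=o+d*((sh.p(0,0,n0)-o)@sh.M[:,2])/(d@sh.M[:,2]);print(n,l,(sh.M.T@(P-sh.o)*1000).round(1))
sl=silhouettes("wrist","pin");print([(l["score"],l["centre"],l["mask"].sum()) for l in sl[:1]])
g,Tg=shot("side")
c=np.round(proj(g,sh.p(24,-58,35),Tg)[0]).astype(int)
c2=np.round(proj(f,sh.p(24,-58,25),T)[0]).astype(int)
w=f["img"][c2[1]-60:c2[1]+60,c2[0]-80:c2[0]+80];v=g["img"][c[1]-30:c[1]+30,c[0]-40:c[0]+40]
cv2.imwrite("pics/m7.png",np.hstack([cv2.resize(x,(400,300),interpolation=cv2.INTER_CUBIC) for x in(w,v)])[:,:,::-1])
print(get_state()["clock"])
E
```

```text
0.1935367394016763 39.12583887577057 [-0.91498808  0.00183899 -0.44342212]
pin {'centre': [277.0, 247.2], 'score': 0.88} [ 22.9 -57.6  66.3]
rest_hole {'centre': [279.5, 217.0], 'score': 0.59} [ 24.5 -57.9   8. ]
[(0.76, [277.2, 259.1], np.int64(1647))]
20.3333
```

View pics/m7.png

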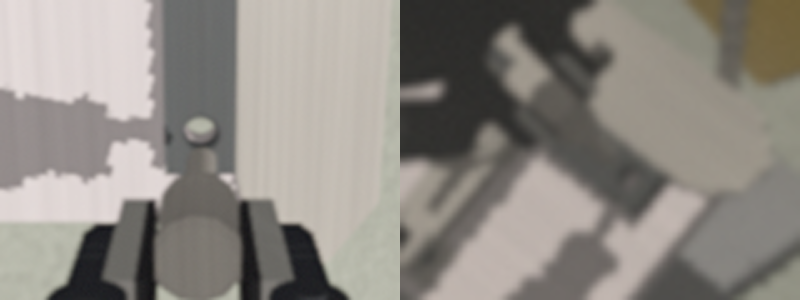

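```bash
python3 - <<'E'
from h import *
sh=S(.5868,.0924,.254)
def N(): return (sh.M.T@(np.array(get_state()["position"])-sh.o)*1000).round(1)
hit=move_l(sh.p(24,-58,44),0.1)
hit=move_l(sh.p(24,-58,3),0.04,until_force=8);s=get_state();print(hit,N(),(sh.M.T@s["contact_force"]).round(1),s["wrist_torque"],s["clock"])
E
```

```text
False [ 24.2 -58.    3.1] [-1.   0.3 -0.5] [-0.12259457  0.5098638  -0.03708695] 21.8167
```

```bash
python3 - <<'E'
from h import *
sh=S(.5868,.0924,.254)
def N(): return (sh.M.T@(np.array(get_state()["position"])-sh.o)*1000).round(1)
hit=move_l(sh.p(24,-58,-3),0.03,until_force=10);s=get_state();print(hit,N(),(sh.M.T@s["contact_force"]).round(1),s["finger_gap"],s["clock"])
let_go()
s=get_state();print(N(),(sh.M.T@s["contact_force"]).round(1))
move_l(sh.p(24,-58,70),0.2)
movep(sh.p(-10,0,150),sh.rot(0))
f,T=shot("wrist","pics/w8.png")
for n,n0 in(("pin",8),("rest_hole",8),("nut_grip",51),("lever_grip",66)):
  for l in tip_of("wrist",n)[:1]:
    o,d=ray(f,l["centre"],T);P=o+d*((sh.p(0,0,n0)-o)@sh.M[:,2])/(d@sh.M[:,2]);print(n,l,(sh.M.T@(P-sh.o)*1000).round(1))
for l in silhouettes("wrist","nut_grip")[:1]:
    print(l["score"],l["centre"],l["mask"].sum());cv2.imwrite("pics/mask.png",l["mask"]*255)
c2=np.round(proj(f,sh.p(0,-10,40),T)[0]).astype(int);print(c2)
w=f["img"][max(c2[1]-75,0):c2[1]+75,c2[0]-100:c2[0]+100]
cv2.imwrite("pics/m8.png",cv2.resize(w,(800,600),interpolation=cv2.INTER_CUBIC)[:,:,::-1])
print(get_state()["clock"])
E
```

```text
True [ 24.4 -58.3   0.3] [ 0.1  0.8 -1. ] 0.1952277352502525 22.025
[ 23.5 -58.    0.2] [0.1 0.3 0. ]
pin {'centre': [310.7, 244.0], 'score': 0.75} [ 26.1 -58.2   8. ]
nut_grip {'centre': [291.0, 203.1], 'score': 0.66} [ 2.  -0.6 51. ]
0.65 [284.4, 202.6] 833
[288 210]
24.0[ WARN:0@5.880] global loadsave.cpp:1063 imwrite_ Unsupported depth image for selected encoder is fallbacked to CV_8U.
```

View pics/m8.png

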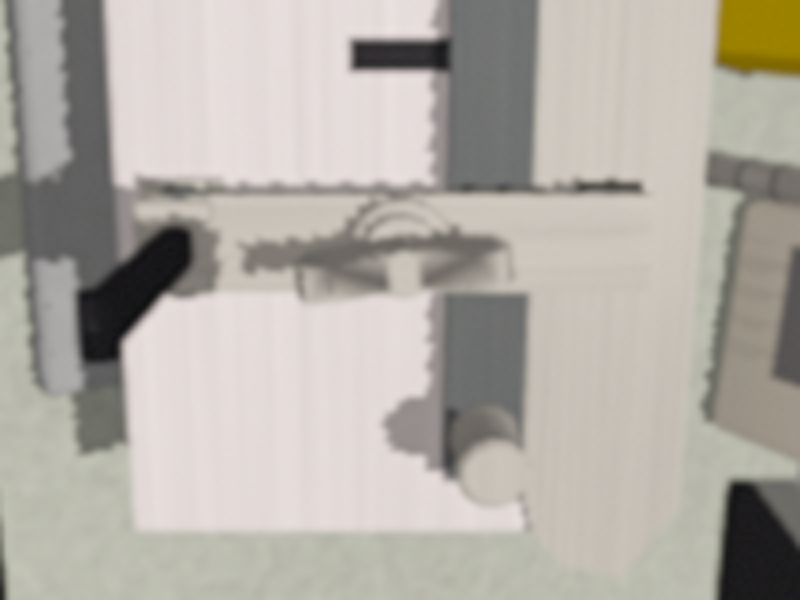

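```bash
python3 - <<'E'
from h import *
sh=S(.5868,.0924,.254)
def L(p): return (sh.M.T@(np.array(p)-sh.o)*1000)
f,T=shot("wrist")
P=[]
for px in((263,209.5),(316,205.5)):
    o,d=ray(f,px,T);p=o+d*((sh.p(0,0,57)-o)@sh.M[:,2])/(d@sh.M[:,2]);P.append(L(p))
print(np.round(P,1)); a=np.arctan2(P[1][1]-P[0][1],P[1][0]-P[0][0]);print("wing ang",a)
grab(30)
movep(sh.p(24,-58,50),sh.rot(0))
h=move_l(sh.p(24,-58,30),0.04,until_force=10);s=get_state();print("touch",h,L(s["position"]).round(1),sh.M.T@s["contact_force"],s["clock"])
move_l(sh.p(24,-58,70),0.2)
for b in (np.pi/2+a,.8,0,-.3): print(b,np.round(ik(sh.p(0,0,33),sh.rot(b)),2))
E
```

```text
[[-23.6  -5.4  57. ]
 [ 23.4  -1.8  57. ]]
wing ang 0.07761139754846935
touch False [ 23.8 -57.8  29.9] [-0.60408942  0.60806308  0.33795487] 26.0167
1.648407724343366 [-0.07  0.13 -0.88  0.02  0.17 -0.36]
0.8 [-0.07  0.13 -0.88  0.02  0.17  0.49]
0 [-0.07  0.13 -0.88  0.02  0.17  1.29]
-0.3 [-0.07  0.13 -0.88  0.02  0.17  1.59]
```

```bash
python3 - <<'E'
from h import *
sh=S(.5868,.0924,.254)
def L(p): return (sh.M.T@(np.array(p)-sh.o)*1000)
f,T=shot("wrist")
print(get_state()["finger_gap"],proj(f,L and get_state()["position"],T))
for n,n0 in(("pin",8),("rest_hole",8)):
  for l in tip_of("wrist",n)[:1]:
    o,d=ray(f,l["centre"],T);P=o+d*((sh.p(0,0,n0)-o)@sh.M[:,2])/(d@sh.M[:,2]);print(n,l,L(P).round(1))
move_l(sh.p(24,-58,35),0.2)
h=move_l(sh.p(24,-58,9),0.05,until_force=8);s=get_state();print("touch",h,L(s["position"]).round(1),sh.M.T@s["contact_force"],s["clock"])
w,_=shot("wrist");w=w["img"][180:330,180:380];g,Tg=shot("side");c=np.round(proj(g,sh.p(24,-58,30),Tg)[0]).astype(int)
v=g["img"][c[1]-30:c[1]+30,c[0]-40:c[0]+40]
cv2.imwrite("pics/m9.png",np.hstack([cv2.resize(x,(400,300),interpolation=cv2.INTER_CUBIC) for x in(w,v)])[:,:,::-1])
E
```

```text
0.001507992808445733 [[276.47734792 243.12427632]]
pin {'centre': [273.7, 214.4], 'score': 0.76} [ 22.2 -59.4   8. ]
rest_hole {'centre': [274.3, 212.4], 'score': 0.71} [ 22.7 -57.7   8. ]
touch True [ 24.4 -58.2  11.6] [1.70475429 0.16907934 6.22510464] 27.325
```

View pics/m9.png

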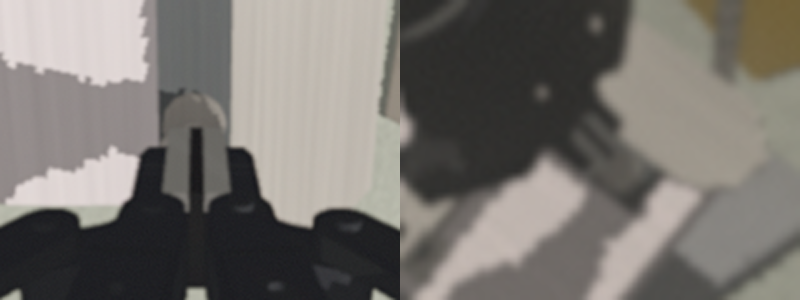

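```bash
python3 - <<'E'
from h import *
sh=S(.5868,.0924,.254);a=.0776
def L(p): return (sh.M.T@(np.array(p)-sh.o)*1000)
def info(t):
    s=get_state();print(t,L(s["position"]).round(1),"F",(sh.M.T@s["contact_force"]).round(1),"M",(sh.M.T@s["wrist_torque"]).round(2),"gap",round(s["finger_gap"],3),round(s["grasp_force"],1),s["clock"])
move_l(sh.p(24,-58,60),0.25);let_go()
b=np.pi/2+a
movep(sh.p(0,0,60),sh.rot(b))
h=move_l(sh.p(0,0,11.5),0.12,until_force=8);info(h)
grab(50);info("grab")
for k in range(1,5):
    move_l(sh.p(0,0,11.5-1.3*k/4),0.01,rot=sh.rot(b-k*b/4)) if False else movep(sh.p(0,0,11.5-1.3*k/4),sh.rot(b-k*b/4));info(k)
E
```

```text
False [-0.4  0.1 11.4] F [-0.4 -0.4  0.5] M [ 0.07  0.55 -0.  ] gap 1.0 0.0 30.4917
grab [ 0.3 -0.7 11.8] F [-1.8 -3.   6.9] M [-0.51  0.76  0.17] gap 0.08 52.7 31.1833
1 [ 0.2 -0.9 11.4] F [-0.1 -3.   6.7] M [-0.59  0.71 -0.2 ] gap 0.08 52.7 31.6583
2 [ 0.1 -1.1 11.1] F [-0.9 -3.8  6.6] M [-0.68  0.75 -0.25] gap 0.084 52.7 32.1333
3 [ 0.  -1.2 10.8] F [-0.1 -4.3  7.3] M [-0.68  0.75 -0.17] gap 0.079 52.8 32.6083
4 [-0.2 -1.2 10.5] F [-0.9 -4.5  7.2] M [-0.78  0.77 -0.19] gap 0.078 52.8 33.0833
```

```bash
cat > lev.py <<'E'
from h import *
sh=S(.5868,.0924,.254)
def L(p): return (sh.M.T@(np.array(p)-sh.o)*1000)
def info(t):
    s=get_state();print(t,L(s["position"]).round(1),"F",(sh.M.T@s["contact_force"]).round(1),round(s["finger_gap"],3),s["clock"])
rv=sh.rot(0)
def wp(th,r=42,w=8.5,d=23):
    f=th-.052;pn=17+4*min(th/1.55,1)
    return (-55-r*np.sin(f)+4.5*np.cos(f)+w, 0, pn+r*np.cos(f)+4.5*np.sin(f)-d)
E
python3 - <<'E'
from lev import *
let_go();info("open")
move_l(sh.p(0,0,60),0.2)
movep(sh.p(-10,0,150),rv)
def look():
    f,T=shot("wrist")
    for n,n0 in(("nut_grip",50),("lever_grip",66),("pin",8),("knife",0)):
      for l in tip_of("wrist",n)[:1]:
        o,d=ray(f,l["centre"],T);P=o+d*((sh.p(0,0,n0)-o)@sh.M[:,2])/(d@sh.M[:,2]);print(n,round(l["score"],2),L(P).round(1))
    for n in("nut_grip","lever_grip"):
      for l in silhouettes("wrist",n)[:1]:
        ys,xs=np.nonzero(l["mask"]);e=[xs.min(),xs.max(),ys.min(),ys.max()];print(n,round(l["score"],2),e,len(xs))
        c=[(e[0]+e[1])/2,(e[2]+e[3])/2]
look();grab(30)
print([np.round(wp(t)) for t in(0,.8,1.55)], [ik(sh.p(*wp(t)),rv) is not None for t in(0,.8,1.55)])
info("end")
f=grab_frame("wrist")
E
```

```text
open [ 0.4 -0.1 10.3] F [ 3.  -0.   0.7] 1.002 33.8167
nut_grip 0.98 [-0.5 -3.8 50. ]
lever_grip 0.68 [-64.9   0.6  66. ]
pin 0.6 [ 21.5 -57.6   8. ]
knife 0.61 [35.9  2.1  0. ]
nut_grip 0.59 [np.int64(276), np.int64(300), np.int64(174), np.int64(226)] 653
lever_grip 0.81 [np.int64(195), np.int64(239), np.int64(180), np.int64(223)] 758
[array([-40.,   0.,  36.]), array([-72.,   0.,  30.]), array([-88.,   0.,   6.])] [True, True, True]
end [-10.  -0. 150.] F [0.1 1.  0.2] 0.002 35.7833
```

```bash
python3 - <<'E'
from lev import *
p=np.array(wp(0));movep(sh.p(*(p+[8,0,25])),rv);move_l(sh.p(*(p+[8,0,0])),0.2,until_force=15);info("start")
for t in np.arange(.15,1.5,.15):
    h=move_l(sh.p(*wp(t)),0.1,until_force=35);info((round(t,2),h))
    if h: break
else:
    x=np.array(wp(1.55));move_l(sh.p(*x),.06,until_force=35);info("1.55")
    h=move_l(sh.p(*(x-[0,0,8])),.03,until_force=25);info(("press",h))
E
```

```text
start [-30.8  -0.2  36.6] F [-0.5 -0.4 -0.6] 0.001 36.5667
(np.float64(0.15), False) [-46.1  -0.   37.6] F [ 1.1 -0.1  0.2] -0.002 36.8583
(np.float64(0.3), False) [-51.3  -0.6  37. ] F [ 1.8 -0.7  1.9] -0.002 37.1083
(np.float64(0.45), False) [-57.4  -0.6  35.8] F [ 4.4 -2.2  1.3] -0.001 37.3583
(np.float64(0.6), False) [-63.8  -0.4  33.7] F [ 3.8 -2.3 -0.6] 0.001 37.6083
(np.float64(0.75), False) [-69.8  -0.1  30.9] F [ 3.7 -2.8  1.1] -0.001 37.8583
(np.float64(0.9), False) [-74.8  -0.1  27.5] F [ 3.4 -1.2  0.7] -0.001 38.1083
(np.float64(1.05), False) [-79.2  -0.   23.2] F [ 4.2 -1.3  1.1] 0.002 38.3583
(np.float64(1.2), False) [-83.1  -0.1  18.4] F [ 2.8 -2.2  3.3] 0.002 38.6083
(np.float64(1.35), False) [-86.1  -0.1  13.1] F [ 2.7 -2.2  4.8] 0.0 38.8583
(np.float64(1.5), False) [-88.3  -0.1   7.5] F [ 1.6 -1.8  5.1] -0.004 39.1083
1.55 [-88.8  -0.1   5.7] F [ 1.5 -1.9  8. ] -0.001 39.3583
('press', True) [-89.4  -0.3   2.9] F [ 0.4 -0.2 37.4] -0.002 39.5917
```

```bash
python3 - <<'E'
from lev import *
move_l(sh.p(-89,0,60),0.2)
movep(sh.p(-20,0,160),rv)
sleep(.3);r={}
for c in("wrist","side","top"):
    f,T=shot(c)
    for n,n0 in(("lever_grip",24.5),("pin",8),("nut_grip",50),("knife",0)):
      for l in tip_of(c,n)[:1]:
        o,d=ray(f,l["centre"],T);P=o+d*((sh.p(0,0,n0)-o)@sh.M[:,2])/(d@sh.M[:,2]);print(c,n,round(l["score"],2),L(P).round(1))
info("")
E
```

```text
wrist lever_grip 0.79 [-103.7    1.2   24.5]
wrist pin 0.91 [ 23.5 -57.3   8. ]
wrist nut_grip 0.74 [-1.2  0.9 50. ]
wrist knife 0.75 [36.5  1.7 -0. ]
side lever_grip 0.65 [-103.3   -0.9   24.5]
side pin 0.67 [ 27.5 -55.2   8. ]
side nut_grip 0.65 [ 5.6  0.9 50. ]
side knife 0.8 [37.6  1.5 -0. ]
top lever_grip 0.48 [-99.5  -0.9  24.5]
top pin 0.53 [ 28.1 -56.6   8. ]
top nut_grip 0.5 [-0.4  0.  50. ]
top knife 0.81 [35.2  0.3  0. ]
 [-20.    0.  160.1] F [ 0.7 -0.   0.2] -0.003 41.6417
```

```bash
python3 -c "
from cell import *
print(sign_off())"
```

```text
the job is handed in; nothing more can be done
None
```

The job is handed in at about 42 s of the 72 s allowed, but no verdict came back: the pin went into the rest hole, the wing nut was screwed down about 1.65 rad until its wings lay square across the strap, and the lever was pressed to its stop at 37 N. I could not measure the strap's grip force on the blade, and the pin's seating is judged from the height and force at which it stopped.

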